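# Hold a glass test cell in the light of a strain viewer

### The job

At the strain viewer on the bench, first turn the clamp knob of the viewing carriage clockwise as far as it goes, without shifting the carriage along its rail. Then take the glass test cell from the cork mat by its two frosted faces only, never touching the clear ones, and hold it upright between the lamp and the viewing lens, square to the light, so that the light passes through the middle of its clear faces. Finish still holding the cell there, clear of the viewer and not knocked against it, and leave the jar and the beaker where they are.

Things in the scene. Friction and masses are not known exactly. Their poses are not given: they have to be found in the camera images.
- stand: Strain viewer, fixed: rail 70 (x) by 400 (y) by 20 mm, 101 mm high overall. Origin at its underside, z up, y along rail and light, from lamp (-y) to viewing lens (+y); rail from y -180 to +220. Lamp: level tube 52 mm in diameter, axis 75 mm above the bench, from y -150 to its lit face at y -80. Grey feet 130 wide, 8 high at both ends. The clamp is on the -x side.
- beam_mid (a point): Point on the axis of the light, 75 mm above the bench, directly above the stand's origin and 80 mm from the lamp's face. Its axes are those of the stand (y along the light). Only the rail's top, 55 mm lower, is under it.
- viewer_front (a point): Centre of the front face of the viewing lens, a black tube 48 mm in diameter and 60 long (towards +y of the stand), on the axis of the light; 55 to 95 mm from beam_mid depending on the carriage.
- viewer (a joint): Place of the sliding carriage along the rail, 0 to 0.04 m, growing away from the lamp; it starts anywhere in that range and is to stay where it is. It drags with 8 N of friction; the knob's turning does not change that.
- clamp (a joint): Turn of the clamp knob in rad: 0 loose, growing clockwise seen from above, hard stop (tight) at 1.5; starts at 0.15 to 0.45. Stays where left, friction 0.06 N m.
- clamp_grip (a point): Point to grip on the knob's upright axis, 74 mm above the bench, riding on the carriage: stand x -105 mm, 30 mm beyond viewer_front in y. The grip is an upright black bar 42 long (x of this point; turns with the knob; along the stand's x at joint 0), 14 thick (y), from 7 mm above this point to 23 mm below it, where a round flange 44 mm wide begins.
- cell: Glass test cell: upright closed block 40 (x) by 24 (y) by 75 mm high, 140 g give or take 30 %, standing loose on the mat. Origin at the centre of its underside, z up. Its faces at x -20 and +20 mm, 24 wide by 75 high, are frosted glass, 4 mm thick: grip these, 40 mm apart. The clear faces look along -y and +y; grey stopper on top.
- cell_center (a point): Centre of the cell, 37.5 mm above its underside; the middle of the clear faces, which are 32 mm wide, run from 5 to 68 mm above the underside and are set back 1 mm from the edges of the frosted walls.
- mat: Cork mat, fixed, 180 (x) by 290 (y) by 4 mm; origin at the centre of its underside. The cell, the jar and the beaker stand on it in a row along its y, about 100 mm apart, in any order.
- jar: Squat amber glass jar with black cap, 42 mm in diameter, 60 high, origin at the centre of its underside; leave alone.
- beaker: Open glass beaker, 48 mm in diameter, 55 high, origin at the centre of its underside; leave alone.
Mind the look-alikes: they are no part of the job. Of the things that look like the cell, take the one that is nearest to the robot's base at the start.

How it is judged (in metres and radians):
On the way, in this order (a step that is already met when the one before it is completed fails the run):
1. the clamp knob is turned clockwise tight (value of joint clamp above 1.35 rad), for 0.2 s.
2. the cell is gripped and lifted off the mat (height (world z) of cell above 0.02 m and contact force between the fingers and cell above 1 N), for 0.2 s.
At the end, for the whole second after the job is handed in: Knob over 1.35 rad; carriage within 10 mm of its start; cell held still (<20 mm/s) by the fingers, off the viewer, centre within 8 mm sideways and 12 mm in height of the light axis, within 30 mm of beam_mid along it, square to it within 0.17 rad, upright within 0.15 rad (value of joint clamp above 1.35 rad and distance of viewer_front from where it was at the start of the episode below 0.01 m and x of cell_center in the frame of beam_mid between -0.008 and 0.008 m and z of cell_center in the frame of beam_mid between -0.012 and 0.012 m and y of cell_center in the frame of beam_mid between -0.03 and 0.03 m and angle between the y axis of cell and the y axis of stand, either way round below 0.17 rad and angle between cell's own z axis and vertical below 0.15 rad and contact force between the fingers and cell above 1 N and contact force between cell and stand below 0.1 N and linear speed of cell below 0.02 m/s); the arm keeps its last pose, push and grip.
It fails at once if a clear face of the cell is touched by the robot (over 0.5 N) (contact force between any of the fingers, the arm and cell_c4 above 0.5 N).
It fails at once if the cell is knocked against the viewer (over 5 N) (contact force between cell and stand above 5 N).
It fails at once if the carriage is shifted more than 10 mm (distance of viewer_front from where it was at the start of the episode above 0.01 m).
It fails at once if jar or beaker is moved more than 20 mm (distance of any of jar, beaker from where it was at the start of the episode above 0.02 m).
It also fails if it takes over 61 s, if anything falls off the work surface, if the arm or the gripper's body presses on something with over 40 N, if the wrist force passes 120 N, or if a joint passes its speed limit or range.

### The arm

A 6-joint arm with a two-finger parallel gripper is mounted at the origin on the work surface. World frame = base frame: x ahead of the robot, y to its left, z up, the work surface at z = 0. Lengths are in m, angles in degrees, forces in N, time in s.
With the tool pointing down it reaches from about 0.25 to 0.8 m from the base axis. Payload 3.9 kg.
Tool frame: the origin (TCP) lies between the finger pads; the fingertips stand 19 mm ahead of it and the grasp point (between the pads) is the TCP; z points along the fingers, y is the direction in which the jaws open and shut (so a half turn about z gives the same grasp; the last joint's range is limited). The gripper opens to 85 mm and grips with 20 to 120 N. Pads are 22 mm wide; open, the fingers measure 114 mm over their backs; the gripper's body (76 mm by 85 mm) begins 54 mm behind the grasp point. The pads swing forward as they close: fully open they stand 13 mm farther back than shut.
Start: joints at [68.354, 14.897, -7.913, 67.191, 0, 90], TCP at [0.194, 0.488, 0.25] pointing down, gripper open.
Joint ranges: [-159.42, 159.42], [-47.68, 98.78], [-73.54, 78.23], [-108.79, 121.32], [-90, 84.71], [-180, 180]. Speed limits (degrees/s): [147.25, 147.25, 180, 180, 180, 180].

### API

Orientations are given as a 3x3 rotation matrix whose columns are the frame's x, y, z axes.
In Python, from plant import read_state, read_camera, job_done, regions_of gives the robot as it stands. The module is installed in compiled form; this text tells all that it offers.
- The arm moves only by the shell command python3 -m handwheel 'ROWS'. ROWS is JSON, a list of rows, each an object of numbers: "claw": the opening, from -1 (shut) to 1 (fully open), so that 0 is half open; "tx", "ty", "tz": the shift along the tool's x, y, z in mm; "wx", "wy", "wz": the turn, a rotation vector about the tool's x, y, z in rad. A call has 1 to 20 rows; each row shifts and turns the pose as measured when the row begins, along the tool's axes as they then stand; what a row does not reach is not made up. A row lasts 1/10 s, in which the tool goes at most 50 mm and 8.59 degrees, less where a joint would pass 70% of its speed; a pose out of reach is approached as far as the arm can. A call is refused whole if a number of a shift passes 50 or a number of a turn 0.15, either way. A call with a gripper value outside its range is refused whole. The fingers move at their own pace and stop on an object; the grip force is fixed at half the most. Time passes only in rows, so rows that do not move let the fingers close. It gives the time, the measured TCP pose, the force and the opening at its end, in the units of the state.
- read_state(): the state, without advancing time (a new reading comes with each control period).
- read_camera(name): name is "scene" or "top" or "wrist"; returns a dict with "img" (400x640x3 uint8, red, green, blue), "fx", "fy", "cx", "cy" (pixels), "R" (3x3) and "t" (3): a world point X has camera coordinates R X + t. Camera axes: x right, y down, z forward; pixel columns grow to the right and rows downward; lengths in m; the calibration is good to about 2 mm. The wrist camera is an equidistant fisheye: a pixel r from the principal point sees the ray r / f radians off the axis. A picture is of the moment at which its call begins. There is no depth.
- job_done(): hands the job in, once; it reports no verdict.
Trained networks look in the newest picture that a camera, given by its name, has taken for a name from the list of things; names that differ only in an ending like _2 or _b are one class to them, and where a whole thing is asked for, a point or a joint stands for the part that bears it (a point fixed in the world has none). Each returns a list of dicts, best first, with "score" (0 to 1); they miss things now and then, are a little off and sometimes report something else, mostly with a low value. They report only what shows in the picture. A call takes as long as a camera call. They do not tell look-alikes from the thing itself.
- regions_of(query, camera): "pixels" (400x640 bool, what is visible of it) and "bbox" ([left, top, right, bottom] in pixels, round what is visible of it).
The state is a dict: "t": time; "q": joint angles; "qvel": joint speeds; "tau": joint torques, N m; "ee_pos": TCP position; "tool_rot": TCP orientation; "force": force on the tool from outside, world axes, zero at the start; "ft_torque": the same for the moment, N m; "finger_gap": finger opening in m.
Only numpy, scipy, OpenCV 4.12 (cv2) and the standard library are available. Lean on these libraries where they do the work, as an engineer would, in place of code of your own. Each camera call takes 0.05 s, during which the arm holds its last target. There are 200 camera calls.

## Working session

There is one attempt and no reset: what is moved stays moved. The work goes in short steps, Python scripts to look and compute and a shell command to move; the robot and the scene stay as the last step left them, time stands still between calls to the robot, and variables do not carry over. Pictures are saved under pics/ and viewed, about 8 in all and at most 12, crops included, and the job is handed in when it is done.

```bash
mkdir -p pics; cat > h.py <<'E'
import numpy as np, cv2
from plant import *
def ray(c,u,v):
    x=(u-c["cx"])/c["fx"]; y=(v-c["cy"])/c["fy"]
    return np.array(c["R"]).T@np.array([x,y,1.])
def onz(c,u,v,z):
    R=np.array(c["R"]);o=-R.T@np.array(c["t"]);d=ray(c,u,v)
    return o+d*(z-o[2])/d[2]
def proj(c,X):
    p=np.array(c["R"])@np.array(X)+np.array(c["t"]);return np.array([c["fx"]*p[0]/p[2]+c["cx"],c["fy"]*p[1]/p[2]+c["cy"]])
E
python3 - <<'E'
from h import *
ims=[]
for n in ["top","scene"]:
    c=read_camera(n); cv2.imwrite(f"pics/{n}0.png",c["img"][:,:,::-1])
    R=np.array(c["R"]);print(n,c["fx"],c["cx"],c["cy"],(-R.T@np.array(c["t"])).round(3),R.round(2).tolist())
    for q in ["cell","jar","beaker","stand","clamp","viewer","mat"]:
        for r in regions_of(q,n)[:4]:
            ys,xs=np.nonzero(r["pixels"]); 
            if r["score"]<.2: continue
            print(q,round(r["score"],2),np.array(r["bbox"]).round().tolist(),len(xs),"z0 centroid",onz(c,xs.mean(),ys.mean(),0.04).round(3), cv2.minAreaRect(np.c_[xs,ys].astype(np.float32)))
print(read_state())
E
```

```text
top 397.7847385657679 321.7495982989941 195.89100066601821 [ 0.541 -0.084  1.104] [[0.03, -1.0, 0.01], [-1.0, -0.03, -0.06], [0.06, -0.01, -1.0]]
cell 0.51 [421.0, 155.0, 442.0, 170.0] 190 z0 centroid [ 0.697 -0.382  0.04 ] ((428.9000549316406, 163.8000030517578), (8.497057914733887, 22.360679626464844), 63.43495178222656)
cell 0.51 [136.0, 142.0, 287.0, 225.0] 5791 z0 centroid [0.631 0.22  0.04 ] ((207.94415283203125, 189.77944946289062), (146.93917846679688, 75.90266418457031), 9.752424240112305)
cell 0.49 [408.0, 203.0, 428.0, 219.0] 247 z0 centroid [ 0.572 -0.347  0.04 ] ((415.0, 209.5), (15.0, 16.0), 90.0)
cell 0.48 [449.0, 198.0, 471.0, 211.0] 294 z0 centroid [ 0.582 -0.463  0.04 ] ((458.5, 207.0), (12.0, 25.0), 90.0)
jar 0.66 [329.0, 208.0, 345.0, 225.0] 175 z0 centroid [ 0.549 -0.141  0.04 ] ((338.2500305175781, 215.75003051757812), (14.142135620117188, 13.435027122497559), 45.0)
beaker 0.77 [373.0, 218.0, 392.0, 237.0] 257 z0 centroid [ 0.519 -0.26   0.04 ] ((382.0, 228.0), (16.0, 18.0), 90.0)
stand 0.78 [135.0, 140.0, 284.0, 224.0] 5800 z0 centroid [0.631 0.22  0.04 ] ((207
[... 2721 characters left out ...]
985737e+00,  6.71899469e+01,
       -1.24127439e-03,  8.99991927e+01]), 'qvel': array([-0.01837395,  0.0098276 , -0.00798156, -0.15318382,  0.00731277,
        0.03316625]), 'tau': array([ 2.32034174e-03, -4.05552220e+01,  2.54223597e+01,  7.36616876e-04,
        1.06138107e-04, -4.01264771e-06]), 'ee_pos': array([0.1936894 , 0.48798683, 0.25032669]), 'tool_rot': array([[-9.29471870e-01,  3.68892994e-01,  4.45526983e-05],
       [ 3.68892996e-01,  9.29471869e-01,  5.35256090e-05],
       [-2.16652575e-05,  6.61857263e-05, -9.99999998e-01]]), 'force': array([ 0.38372639,  0.18023285, -0.05866015]), 'ft_torque': array([-0.02153549, -0.04921267, -0.04579639]), 'finger_gap': 0.08528086731381994}
```

View pics/top0.png

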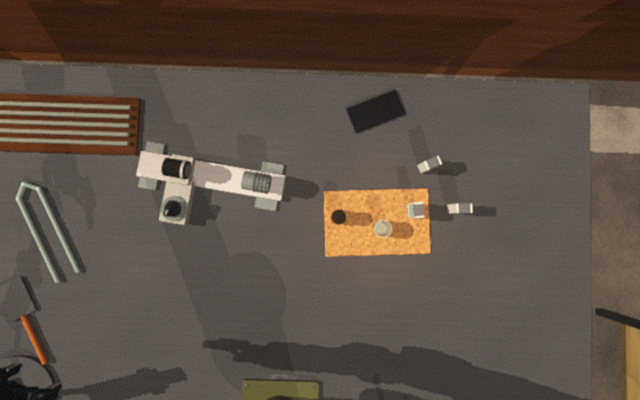

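View pics/scene0.png

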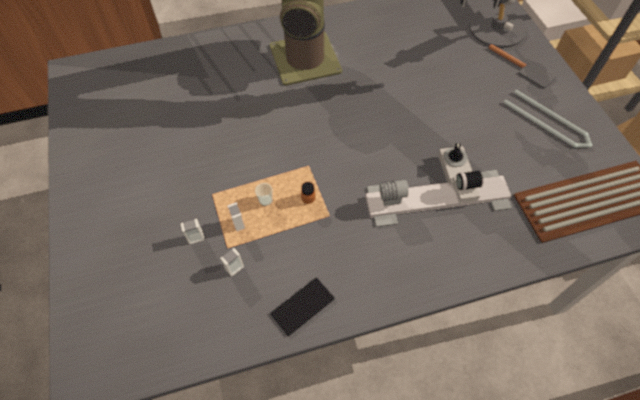

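The top view shows the cell on the mat at about (417,210), with look-alikes at (429,164) and (459,208). The stand's lens end is on the left, and the knob is at (172,208). Next I'll measure the stand's rail edges.

```bash
python3 - <<'E'
from h import *
c=read_camera("top"); g=c["img"]
s=g[130:240,125:300]; cv2.imwrite("pics/crop1.png",cv2.resize(s,None,fx=4.5,fy=4.5,interpolation=cv2.INTER_CUBIC)[:,:,::-1])
for p in [(172,208),(172,206)]: print(onz(c,*p,0.081))
print(onz(c,415,209.5,0.06))
# rail top edges: brightness transitions per column
gr=g.astype(float).min(2)
for u in [200,210,220,228,236]:
    col=gr[150:205,u]; print(u,col.astype(int).tolist())
E
```

```text
[0.55517473 0.28660427 0.081     ]
[0.56028641 0.28686951 0.081     ]
[ 0.57138368 -0.34190913  0.06      ]
200 [85, 83, 90, 82, 77, 77, 74, 80, 63, 51, 72, 112, 133, 133, 133, 136, 133, 132, 137, 129, 133, 134, 129, 134, 131, 134, 135, 136, 132, 134, 142, 137, 131, 139, 135, 136, 110, 81, 57, 55, 51, 56, 54, 49, 52, 54, 53, 58, 48, 52, 56, 55, 58, 62, 51]
210 [89, 85, 84, 89, 88, 79, 77, 79, 76, 79, 70, 66, 104, 167, 163, 137, 134, 131, 133, 134, 130, 136, 129, 135, 138, 142, 136, 136, 136, 138, 133, 142, 181, 201, 204, 199, 208, 202, 148, 85, 51, 60, 57, 54, 62, 63, 65, 66, 59, 70, 59, 65, 68, 77, 73]
220 [80, 86, 90, 87, 86, 85, 84, 80, 80, 78, 81, 73, 66, 80, 139, 171, 155, 139, 135, 139, 137, 141, 130, 134, 137, 139, 132, 139, 139, 140, 140, 139, 139, 150, 186, 207, 204, 206, 207, 208, 160, 92, 84, 83, 90, 92, 85, 86, 85, 87, 89, 90, 81, 88, 87]
228 [90, 86, 91, 88, 88, 90, 86, 83, 80, 82, 75, 79, 79, 81, 77, 103, 173, 202, 191, 165, 147, 136, 139, 133, 137, 141, 135, 136, 134, 141, 172, 197, 206, 208, 206, 203, 205, 207, 212, 209, 207, 169, 106, 86, 88, 85, 88, 84, 87, 85, 88, 85, 90, 84, 90]
236 [90, 84, 91, 87, 85, 87, 91, 88, 91, 83, 79, 77, 81, 79, 75, 72, 90, 171, 202, 204, 203, 200, 206, 203, 202, 200, 209, 200, 206, 203, 203, 204, 205, 206, 207, 202, 205, 206, 206, 207, 206, 203, 181, 134, 90, 85, 89, 92, 87, 84, 90, 93, 84, 89, 90]
```

View pics/crop1.png

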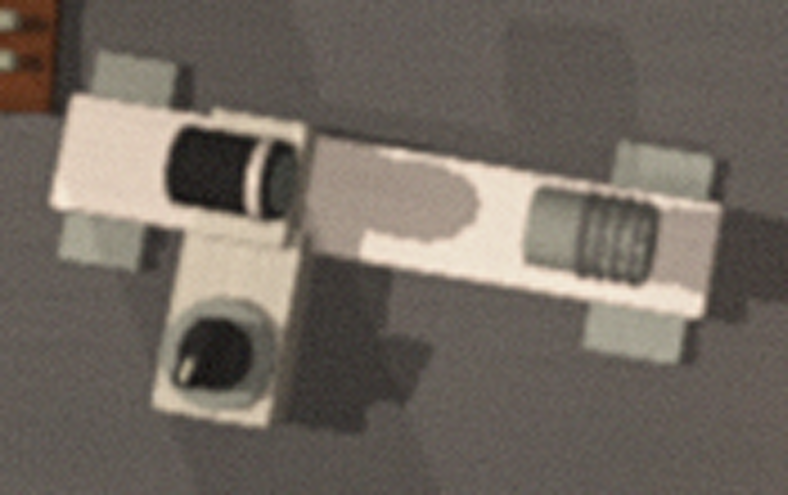

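```bash
python3 - <<'E'
from h import *
c=read_camera("top")
P=[onz(c,125+a/4.5-.4,130+b/4.5-.4,.02)[:2] for a,b in [(72,93),(50,206),(722,203),(705,320)]]
P=np.array(P);print(P.round(4))
m1=(P[0]+P[1])/2;m2=(P[2]+P[3])/2
print("len",np.linalg.norm(m1-m2),"w",np.linalg.norm(P[0]-P[1]),np.linalg.norm(P[2]-P[3]))
y=(m1-m2)/np.linalg.norm(m1-m2);x=np.array([y[1],-y[0]]);o=(m1+m2)/2-.02*y
print("y",y,"yaw",np.degrees(np.arctan2(x[1],x[0])),"origin",o)
f=onz(c,125+297/4.5-.4,130+180/4.5-.4,.075)[:2];print("lens front y",(f-o)@y,(f-o)@x)
k=onz(c,172,206.7,.081)[:2];print("knob",k,(k-o)@x,(k-o)@y)
f=onz(c,125+525/4.5-.4,130+228/4.5-.4,.085)[:2];print("lamp face",(f-o)@y,(f-o)@x)
s=read_state();R=s["tool_rot"]
kk=o-.105*x+y*((k-o)@y)
t=np.array([kk[0]-0.0,kk[1],.20]);print(kk,"tool shift",R.T@(t-s["ee_pos"])*1000)
E
```

```text
[[0.7108 0.4022]
 [0.6416 0.4115]
 [0.6565 0.006 ]
 [0.5851 0.0137]]
len 0.40083638594693355 w 0.06983447183527423 0.07182430056138699
y [0.1382081  0.99040321] yaw -7.944170049828784 origin [0.6457464  0.18856918]
lens front y 0.05832872336368544 0.0022532675351628496
knob [0.558497   0.28677666] -0.0999851594212488 0.08520643004117794
lamp face -0.07763154426290719 -0.0034017122552427656
[0.55353029 0.28746975] tool shift [-408.45165617  -53.63343817   50.33399465]
```

```bash
python3 -m handwheel '[{"claw":1,"tx":-41,"ty":-5.4,"tz":5},{"claw":1,"tx":-41,"ty":-5.4,"tz":5},{"claw":1,"tx":-41,"ty":-5.4,"tz":5},{"claw":1,"tx":-41,"ty":-5.4,"tz":5},{"claw":1,"tx":-41,"ty":-5.4,"tz":5},{"claw":1,"tx":-41,"ty":-5.4,"tz":5},{"claw":1,"tx":-41,"ty":-5.4,"tz":5},{"claw":1,"tx":-41,"ty":-5.4,"tz":5},{"claw":1,"tx":-41,"ty":-5.4,"tz":5},{"claw":1,"tx":-41,"ty":-5.4,"tz":5},{"claw":1},{"claw":1}]'
cat >> h.py <<'E'
def fray(c,u,v):
    a=np.array([u-c["cx"],v-c["cy"]])/np.array([c["fx"],c["fy"]]);r=np.linalg.norm(a)
    d=np.r_[np.sin(r)*a/max(r,1e-9),np.cos(r)];return np.array(c["R"]).T@d
def fonz(c,u,v,z):
    o=-np.array(c["R"]).T@np.array(c["t"]);d=fray(c,u,v);return o+d*(z-o[2])/d[2]
def fproj(c,X):
    p=np.array(c["R"])@np.array(X)+np.array(c["t"]);r=np.arctan2(np.hypot(p[0],p[1]),p[2]);n=p[:2]/np.hypot(p[0],p[1])
    return np.array([c["cx"]+c["fx"]*r*n[0],c["cy"]+c["fy"]*r*n[1]])
O=np.array([0.6457,0.1886]);Y=np.array([.1382,.9904]);X_=np.array([.9904,-.1382])
def st(x,y,z): return np.r_[O+x*X_+y*Y,z]
def inst(p): d=np.array(p)[:2]-O; return np.array([d@X_,d@Y])
E
python3 - <<'E'
from h import *
c=read_camera("wrist");g=c["img"][:,:,::-1].copy();s=read_state();print(s["ee_pos"],s["q"])
print(c["fx"],c["cx"],c["cy"])
for p in [st(-.105,.0855,.081),st(-.035,.0,.02),st(.035,.0,.02),st(0,-.08,.101),st(-.105+.021,.0855,.081)]:
    q=fproj(c,p);print(p.round(3),q.round(1));cv2.circle(g,tuple(int(v) for v in q.round()),2,(0,0,255),-1)
cv2.imwrite("pics/w1.png",g)
E
```

```text
[0.19365237 0.48796036 0.25033189] [ 6.83534384e+01  1.48939906e+01 -7.91241190e+00  6.71918338e+01
  6.45386275e-04  9.00010996e+01]
309.70691628693146 321.00020656679567 197.58895696944873
[0.554 0.288 0.081] [288.9 430.7]
[0.611 0.193 0.02 ] [260.8 426.3]
[0.68  0.184 0.02 ] [272.5 442.6]
[0.635 0.109 0.101] [224.5 465.9]
[0.574 0.285 0.081] [292.7 436.6]schema error: expected keys claw, tx, ty, tz, wx, wy, wz
```

View pics/w1.png

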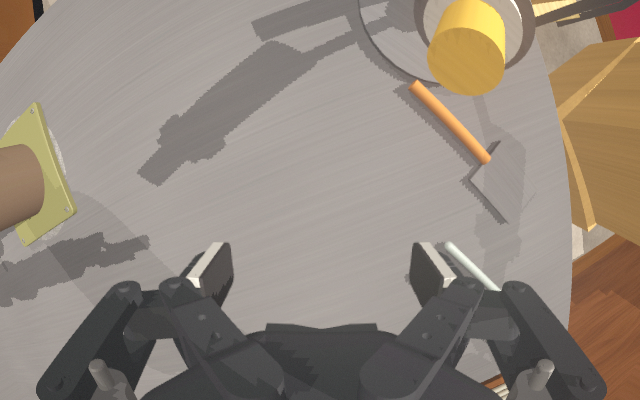

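The move was refused because all keys are required, so the wrist picture is still from the start pose and shows only bench, at (320,200). I'm resending the rows in full.

```bash
python3 -m handwheel '[{"claw":1,"tx":-41,"ty":-5.4,"tz":5,"wx":0,"wy":0,"wz":0},{"claw":1,"tx":-41,"ty":-5.4,"tz":5,"wx":0,"wy":0,"wz":0},{"claw":1,"tx":-41,"ty":-5.4,"tz":5,"wx":0,"wy":0,"wz":0},{"claw":1,"tx":-41,"ty":-5.4,"tz":5,"wx":0,"wy":0,"wz":0},{"claw":1,"tx":-41,"ty":-5.4,"tz":5,"wx":0,"wy":0,"wz":0},{"claw":1,"tx":-41,"ty":-5.4,"tz":5,"wx":0,"wy":0,"wz":0},{"claw":1,"tx":-41,"ty":-5.4,"tz":5,"wx":0,"wy":0,"wz":0},{"claw":1,"tx":-41,"ty":-5.4,"tz":5,"wx":0,"wy":0,"wz":0},{"claw":1,"tx":-41,"ty":-5.4,"tz":5,"wx":0,"wy":0,"wz":0},{"claw":1,"tx":-41,"ty":-5.4,"tz":5,"wx":0,"wy":0,"wz":0},{"claw":1,"tx":0,"ty":0,"tz":0,"wx":0,"wy":0,"wz":0},{"claw":1,"tx":0,"ty":0,"tz":0,"wx":0,"wy":0,"wz":0}]'
python3 - <<'E'
from h import *
c=read_camera("wrist");g=c["img"][:,:,::-1].copy();s=read_state();print(s["ee_pos"],s["q"],s["tool_rot"].round(3))
for p in [st(-.105,.0855,.081),st(-.035,.0,.02),st(.035,.0,.02),st(0,-.08,.101),st(-.105+.021,.0855,.081)]:
    q=fproj(c,p);print(p.round(3),q.round(1));cv2.circle(g,tuple(int(v) for v in q.round()),2,(0,0,255),-1)
cv2.imwrite("pics/w2.png",g)
E
```

```text
t: 2.15
ee_pos: [0.5704, 0.2825, 0.1976]
tool_rot: [[-0.931, 0.364, 0.002], [0.364, 0.931, 0.006], [-0.0, 0.006, -1.0]]
force: [-0.5, 0.4, 0.2]
finger_gap: 0.0854
[0.57028453 0.28257084 0.19758795] [26.27008085 27.03546857  2.73936816 65.42976345  0.18565602 47.60726099] [[-0.931  0.364  0.003]
 [ 0.364  0.931  0.005]
 [-0.001  0.006 -1.   ]]
[0.554 0.288 0.081] [318.9 177.2]
[0.611 0.193 0.02 ] [257.1 247. ]
[0.68  0.184 0.02 ] [275.8 300.1]
[0.635 0.109 0.101] [178.7 326.7]
[0.574 0.285 0.081] [325.  202.1]
```

View pics/w2.png

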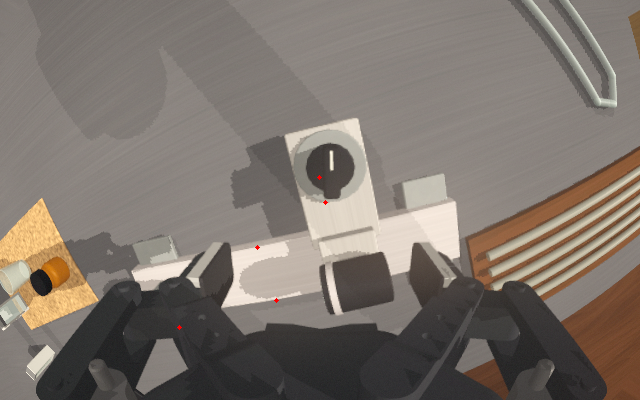

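The wrist view shows the knob: a black flange disc centred at about (330,169), with the bar running vertically (along tool x) from (331,150) to (331,198). The 10 mm offset from the top estimate comes from my assumed height there.

```bash
python3 - <<'E'
from h import *
c=read_camera("wrist");s=read_state();g=c["img"][:,:,::-1]
R=s["tool_rot"]
for uv,z in [((331.5,174),.081),((330,169),.051),((331.5,150),.081),((331.5,198),.081)]:
    p=fonz(c,*uv,z);print(uv,p.round(4),inst(p).round(4),"tool",(R.T@(p-s["ee_pos"])*1000).round(1))
a=fonz(c,331.5,150,.081)-fonz(c,331.5,198,.081);print("bar yaw",np.degrees(np.arctan2(-a[1],-a[0])),np.linalg.norm(a),"tool x yaw",np.degrees(np.arctan2(-R[1,0],-R[0,0])))
# top recheck with flange height
t=read_camera("top");p=onz(t,125+214/4.5-.4,130+350/4.5-.4,.055);print("top flange",p,inst(p))
cv2.imwrite("pics/w2c.png",cv2.resize(g[110:250,250:430],None,fx=4,fy=4,interpolation=cv2.INTER_CUBIC))
E
```

```text
(331.5, 174) [0.5547 0.2979 0.081 ] [-0.1052  0.0957] tool [ 19.2   7.7 116.9]
(330, 169) [0.5557 0.2974 0.051 ] [-0.1041  0.0953] tool [ 18.1   7.3 146.9]
(331.5, 150) [0.537  0.3048 0.081 ] [-0.1238  0.1   ] tool [ 38.2   7.6 116.9]
(331.5, 198) [0.573  0.2909 0.081 ] [-0.0861  0.0913] tool [ -0.4   7.8 116.9]
bar yaw -20.992296036297162 0.038631715290984095 tool x yaw -21.267911993538355
top flange [0.55718774 0.29571492 0.055     ] [-0.10246582  0.09385423]
```

View pics/w2c.png

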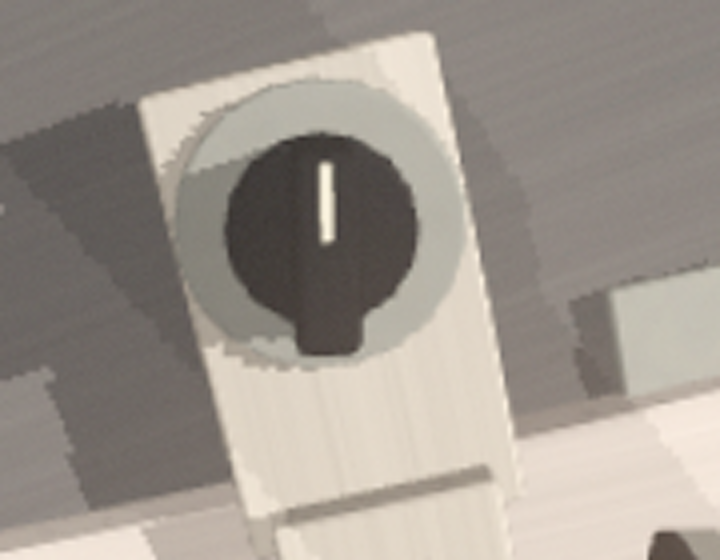

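```bash
python3 -m handwheel '[{"claw":1,"tx":19.2,"ty":7.7,"tz":0,"wx":-0.006,"wy":0,"wz":0},{"claw":1,"tx":0,"ty":0,"tz":30,"wx":0,"wy":0,"wz":0},{"claw":1,"tx":0,"ty":0,"tz":30,"wx":0,"wy":0,"wz":0},{"claw":1,"tx":0,"ty":0,"tz":25,"wx":0,"wy":0,"wz":0},{"claw":1,"tx":0,"ty":0,"tz":0,"wx":0,"wy":0,"wz":0},{"claw":1,"tx":0,"ty":0,"tz":0,"wx":0,"wy":0,"wz":0}]'; python3 - <<'E'
from h import *
s=read_state();R=s["tool_rot"];print(R.round(4))
p=np.array([.5547,.2979,.078]);print("shift",R.T@(p-s["ee_pos"])*1000,"tilt",R[:,2])
c=read_camera("wrist");g=c["img"][:,:,::-1].copy();cv2.imwrite("pics/w3.png",g)
E
```

```text
t: 2.9
ee_pos: [0.5487, 0.3062, 0.1162]
tool_rot: [[-0.936, 0.351, 0.01], [0.351, 0.936, 0.016], [-0.003, 0.018, -1.0]]
force: [0.5, 0.1, 0.6]
finger_gap: 0.0855
[[-0.9363  0.3511  0.0097]
 [ 0.3512  0.9362  0.0158]
 [-0.0035  0.0182 -0.9998]]
shift [-8.38743844 -6.31307922 38.14647979] tilt [ 0.00965025  0.01580971 -0.99982845]
```

View pics/w3.png

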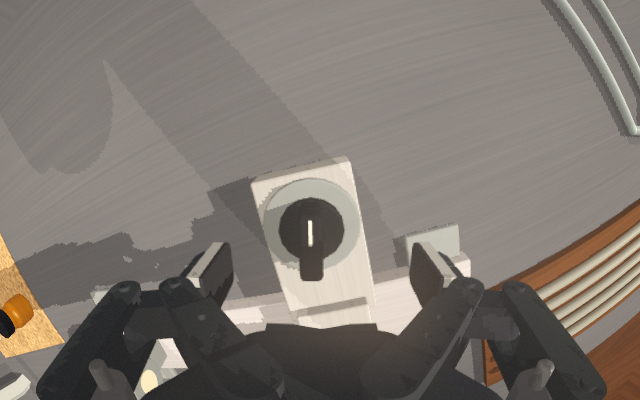

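The bar is at (311,250), about 10 px left of the pad midline, which agrees with the computed shift of -6 mm. I'll correct, let it settle, then descend.

```bash
python3 -m handwheel '[{"claw":1,"tx":-8.4,"ty":-6.3,"tz":0,"wx":0.018,"wy":0.0035,"wz":0},{"claw":1,"tx":0,"ty":0,"tz":0,"wx":0,"wy":0,"wz":0},{"claw":1,"tx":0,"ty":0,"tz":15,"wx":0,"wy":0,"wz":0},{"claw":1,"tx":0,"ty":0,"tz":0,"wx":0,"wy":0,"wz":0},{"claw":1,"tx":0,"ty":0,"tz":0,"wx":0,"wy":0,"wz":0}]'; cat > sh.py <<'E'
from h import *
import sys
# args: target x y z, desired tool-y yaw (deg, mod 180)
a=[float(v) for v in sys.argv[1:]]
s=read_state();R=s["tool_rot"];p=np.array(a[:3])
print("shift",(R.T@(p-s["ee_pos"])*1000).round(1))
yaw=np.degrees(np.arctan2(R[1,1],R[0,1]));d=(a[3]-yaw+90)%180-90 if len(a)>3 else 0
from scipy.spatial.transform import Rotation as Ro
yy=np.radians(yaw+d);y=np.array([np.cos(yy),np.sin(yy),0]);z=np.array([0,0,-1.]);T=np.c_[np.cross(y,z),y,z]
print("yaw",yaw.round(2),"turn",Ro.from_matrix(R.T@T).as_rotvec().round(4),"q",s["q"].round(1),"gap",s["finger_gap"],"F",s["force"].round(1),"ft",s["ft_torque"].round(2),"st",inst(s["ee_pos"]).round(4),s["ee_pos"].round(4),"t",s["t"])
E
python3 sh.py .5547 .2979 .078 69
```

```text
t: 3.45
ee_pos: [0.5589, 0.2984, 0.1079]
tool_rot: [[-0.936, 0.351, 0.009], [0.351, 0.936, 0.004], [-0.007, 0.007, -1.0]]
force: [0.2, 0.9, 0.7]
finger_gap: 0.0854
shift [ 4.  -2.1 29.8]
yaw 69.43 turn [0.0067 0.0069 0.0075] q [28.1 29.9 -6.4 53.1 -0.  48.7] gap 0.08539470148476219 F [0.2 0.9 0.7] ft [-0.01  0.01 -0.03] st [-0.1011  0.0967] [0.5589 0.2984 0.1079] t 3.45
```

```bash
python3 -m handwheel '[{"claw":1,"tx":4,"ty":-2,"tz":14,"wx":0.007,"wy":0.007,"wz":0.007},{"claw":1,"tx":0,"ty":0,"tz":14,"wx":0,"wy":0,"wz":0},{"claw":1,"tx":0,"ty":0,"tz":0,"wx":0,"wy":0,"wz":0}]'; python3 sh.py .5547 .2979 .078 69
```

```text
t: 3.75
ee_pos: [0.5554, 0.2983, 0.0801]
tool_rot: [[-0.933, 0.359, 0.001], [0.359, 0.933, 0.001], [-0.001, 0.001, -1.0]]
force: [0.3, -0.0, 0.3]
finger_gap: 0.0854
shift [ 0.5 -0.6  2.1]
yaw 68.94 turn [ 0.0014  0.001  -0.0011] q [28.2 31.3 -8.5 50.1  0.  49.3] gap 0.08541005630227577 F [ 0.3 -0.   0.3] ft [-0.01  0.06 -0.  ] st [-0.1046  0.0961] [0.5554 0.2983 0.0801] t 3.75
```

Good. Close on the bar.

```bash
python3 -m handwheel '[{"claw":-1,"tx":0.5,"ty":-0.6,"tz":2,"wx":0,"wy":0,"wz":0},{"claw":-1,"tx":0,"ty":0,"tz":0,"wx":0,"wy":0,"wz":0},{"claw":-1,"tx":0,"ty":0,"tz":0,"wx":0,"wy":0,"wz":0},{"claw":-1,"tx":0,"ty":0,"tz":0,"wx":0,"wy":0,"wz":0},{"claw":-1,"tx":0,"ty":0,"tz":0,"wx":0,"wy":0,"wz":0},{"claw":-1,"tx":0,"ty":0,"tz":0,"wx":0,"wy":0,"wz":0}]'; python3 sh.py .5547 .2979 .078 69
```

```text
t: 4.35
ee_pos: [0.5547, 0.2982, 0.0791]
tool_rot: [[-0.933, 0.359, 0.002], [0.359, 0.933, 0.001], [-0.001, 0.002, -1.0]]
force: [-0.2, -0.6, -1.6]
finger_gap: 0.0127
shift [-0.1 -0.2  1.1]
yaw 68.93 turn [ 0.0019  0.0012 -0.0012] q [28.2 31.3 -8.7 49.9  0.  49.3] gap 0.012692417984011198 F [-0.2 -0.6 -1.6] ft [-0.04  0.07  0.09] st [-0.1053  0.0959] [0.5547 0.2982 0.0791] t 4.35
```

```bash
python3 -m handwheel '[{"claw":-1,"tx":0,"ty":0,"tz":0,"wx":0,"wy":0,"wz":0.1},{"claw":-1,"tx":0,"ty":0,"tz":0,"wx":0,"wy":0,"wz":0.1},{"claw":-1,"tx":0,"ty":0,"tz":0,"wx":0,"wy":0,"wz":0.1},{"claw":-1,"tx":0,"ty":0,"tz":0,"wx":0,"wy":0,"wz":0}]'; python3 sh.py .5547 .2980 .079 -3.7
```

```text
t: 4.75
ee_pos: [0.5547, 0.2982, 0.0791]
tool_rot: [[-0.779, 0.627, 0.002], [0.627, 0.779, 0.001], [-0.001, 0.002, -1.0]]
force: [-0.4, -0.3, -0.5]
finger_gap: 0.0128
shift [-0.1 -0.1  0.1]
yaw 51.14 turn [ 2.400e-03 -4.000e-04  9.571e-01] q [28.3 31.3 -8.8 49.9  0.  67.1] gap 0.012834720681814852 F [-0.4 -0.3 -0.5] ft [-0.03  0.   -0.07] st [-0.1052  0.0959] [0.5547 0.2982 0.0791] t 4.75
```

```bash
python3 -m handwheel '[{"claw":-1,"tx":0,"ty":0,"tz":0,"wx":0,"wy":0,"wz":0.12},{"claw":-1,"tx":0,"ty":0,"tz":0,"wx":0,"wy":0,"wz":0.12},{"claw":-1,"tx":0,"ty":0,"tz":0,"wx":0,"wy":0,"wz":0.12},{"claw":-1,"tx":0,"ty":0,"tz":0,"wx":0,"wy":0,"wz":0.12},{"claw":-1,"tx":0,"ty":0,"tz":0,"wx":0,"wy":0,"wz":0.12},{"claw":-1,"tx":0,"ty":0,"tz":0,"wx":0,"wy":0,"wz":0.12},{"claw":-1,"tx":0,"ty":0,"tz":0,"wx":0,"wy":0,"wz":0.1},{"claw":-1,"tx":0,"ty":0,"tz":0,"wx":0,"wy":0,"wz":0.05}]'; python3 sh.py .5547 .2980 .079 -3.7
```

```text
t: 5.55
ee_pos: [0.5547, 0.2981, 0.0791]
tool_rot: [[-0.007, 1.0, 0.002], [1.0, 0.007, 0.001], [0.001, 0.002, -1.0]]
force: [0.7, 0.7, -1.5]
finger_gap: 0.0123
shift [-0.1 -0.   0.1]
yaw 0.41 turn [ 0.002  -0.001   0.0718] q [ 28.3  31.3  -8.8  49.9  -0.  117.8] gap 0.012319292441373312 F [ 0.7  0.7 -1.5] ft [-0.03  0.04  0.11] st [-0.1052  0.0959] [0.5547 0.2981 0.0791] t 5.55
```

```bash
python3 -m handwheel '[{"claw":-1,"tx":0,"ty":0,"tz":0,"wx":0,"wy":0,"wz":0.05},{"claw":-1,"tx":0,"ty":0,"tz":0,"wx":0,"wy":0,"wz":0.05},{"claw":-1,"tx":0,"ty":0,"tz":0,"wx":0,"wy":0,"wz":0.04},{"claw":-1,"tx":0,"ty":0,"tz":0,"wx":0,"wy":0,"wz":0.04}]'; python3 sh.py .5547 .2980 .079 -3.7
```

```text
t: 5.95
ee_pos: [0.5547, 0.2982, 0.0791]
tool_rot: [[0.163, 0.987, 0.003], [0.987, -0.163, 0.0], [0.001, 0.002, -1.0]]
force: [0.6, -0.9, -0.1]
finger_gap: 0.013
shift [-0.2  0.   0.1]
yaw -9.39 turn [ 0.0025 -0.0005 -0.0994] q [ 2.830e+01  3.130e+01 -8.700e+00  4.990e+01 -1.000e-01  1.277e+02] gap 0.012974794883020883 F [ 0.6 -0.9 -0.1] ft [-0.22 -0.05  1.64] st [-0.1053  0.096 ] [0.5547 0.2982 0.0791] t 5.95
```

The torque rose to 1.6 N m, so the knob is at its stop. The carriage has not moved (grip at y 0.096). Now release and rise.

```bash
python3 -m handwheel '[{"claw":-1,"tx":0,"ty":0,"tz":0,"wx":0,"wy":0,"wz":0},{"claw":1,"tx":0,"ty":0,"tz":0,"wx":0,"wy":0,"wz":0},{"claw":1,"tx":0,"ty":0,"tz":0,"wx":0,"wy":0,"wz":0},{"claw":1,"tx":0,"ty":0,"tz":0,"wx":0,"wy":0,"wz":0},{"claw":1,"tx":0,"ty":0,"tz":0,"wx":0,"wy":0,"wz":0},{"claw":1,"tx":0,"ty":0,"tz":0,"wx":0,"wy":0,"wz":0},{"claw":1,"tx":0,"ty":0,"tz":-20,"wx":0,"wy":0,"wz":0},{"claw":1,"tx":0,"ty":0,"tz":-40,"wx":0,"wy":0,"wz":0},{"claw":1,"tx":0,"ty":0,"tz":-40,"wx":0,"wy":0,"wz":0},{"claw":1,"tx":-10,"ty":0,"tz":-25,"wx":0,"wy":0,"wz":0},{"claw":1,"tx":-20,"ty":0,"tz":0,"wx":0,"wy":0,"wz":0},{"claw":1,"tx":-20,"ty":0,"tz":0,"wx":0,"wy":0,"wz":0},{"claw":1,"tx":0,"ty":0,"tz":0,"wx":0,"wy":0,"wz":0}]'; python3 sh.py .5714 -.30 .22 -9; python3 - <<'E'
from h import *
c=read_camera("wrist");cv2.imwrite("pics/w4.png",c["img"][:,:,::-1])
E
```

```text
t: 7.25
ee_pos: [0.5449, 0.2452, 0.2065]
tool_rot: [[0.158, 0.987, -0.001], [0.987, -0.158, -0.002], [-0.002, -0.0, -1.0]]
force: [0.5, 0.1, 0.2]
finger_gap: 0.0852
shift [-534.2  112.1  -12.4]
yaw -9.07 turn [-0.0003  0.0022 -0.0013] q [ 2.430e+01  2.320e+01 -2.200e+00  6.470e+01 -1.000e-01  1.233e+02] gap 0.08519384480278039 F [0.5 0.1 0.2] ft [-0.03 -0.02  0.02] st [-0.1076  0.0421] [0.5449 0.2452 0.2065] t 7.25
```

View pics/w4.png

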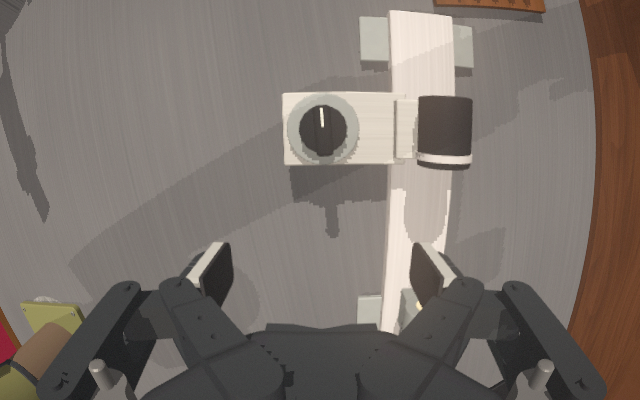

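The knob mark at (322,115) is now square across the carriage arm, so it is at about 1.5 rad. Next I'll travel to above the cell.

```bash
python3 -m handwheel '[{"claw":1,"tx":-48,"ty":9.8,"tz":0,"wx":0,"wy":0,"wz":0},{"claw":1,"tx":-48,"ty":9.8,"tz":0,"wx":0,"wy":0,"wz":0},{"claw":1,"tx":-48,"ty":9.8,"tz":0,"wx":0,"wy":0,"wz":0},{"claw":1,"tx":-48,"ty":9.8,"tz":0,"wx":0,"wy":0,"wz":0},{"claw":1,"tx":-48,"ty":9.8,"tz":0,"wx":0,"wy":0,"wz":0},{"claw":1,"tx":-48,"ty":9.8,"tz":0,"wx":0,"wy":0,"wz":0},{"claw":1,"tx":-48,"ty":9.8,"tz":0,"wx":0,"wy":0,"wz":0},{"claw":1,"tx":-48,"ty":9.8,"tz":0,"wx":0,"wy":0,"wz":0},{"claw":1,"tx":-48,"ty":9.8,"tz":0,"wx":0,"wy":0,"wz":0},{"claw":1,"tx":-48,"ty":9.8,"tz":0,"wx":0,"wy":0,"wz":0},{"claw":1,"tx":-48,"ty":9.8,"tz":0,"wx":0,"wy":0,"wz":0},{"claw":1,"tx":-48,"ty":9.8,"tz":0,"wx":0,"wy":0,"wz":0},{"claw":1,"tx":0,"ty":0,"tz":0,"wx":0,"wy":0,"wz":0},{"claw":1,"tx":0,"ty":0,"tz":0,"wx":0,"wy":0,"wz":0}]'; python3 sh.py .5714 -.372 .2 -9
```

```text
t: 8.7
ee_pos: [0.5653, -0.3544, 0.1802]
tool_rot: [[0.154, 0.988, -0.026], [0.988, -0.154, 0.012], [0.007, -0.028, -1.0]]
force: [0.1, 0.8, -0.5]
finger_gap: 0.0859
shift [-16.3   8.2 -20.2]
yaw -8.84 turn [-0.0278 -0.0074  0.0027] q [-32.   32.    8.8  68.4  -0.2  66.9] gap 0.08589980118012248 F [ 0.1  0.8 -0.5] ft [ 0.03 -0.04 -0.06] st [-0.0046 -0.5489] [ 0.5653 -0.3544  0.1802] t 8.7
```

```bash
python3 -m handwheel '[{"claw":1,"tx":-20,"ty":8,"tz":-35,"wx":-0.028,"wy":-0.007,"wz":0},{"claw":1,"tx":0,"ty":0,"tz":0,"wx":0,"wy":0,"wz":0},{"claw":1,"tx":0,"ty":0,"tz":0,"wx":0,"wy":0,"wz":0}]'; python3 - <<'E'
from h import *
c=read_camera("wrist");g=c["img"][:,:,::-1];cv2.imwrite("pics/w5.png",g);s=read_state();print(s["ee_pos"])
for r in regions_of("cell","wrist"):
    ys,xs=np.nonzero(r["pixels"]);print(r["score"],r["bbox"],fonz(c,xs.mean(),ys.mean(),.05).round(3))
E
```

```text
t: 9.0
ee_pos: [0.5692, -0.372, 0.2104]
tool_rot: [[0.151, 0.988, -0.007], [0.988, -0.151, 0.007], [0.006, -0.008, -1.0]]
force: [0.0, 0.7, -0.9]
finger_gap: 0.0852
[ 0.56976866 -0.37233692  0.21122731]
0.97 [296.0, 139.3, 345.5, 181.8] [ 0.569 -0.348  0.05 ]
0.58 [330.1, 240.2, 358.7, 305.6] [ 0.578 -0.462  0.05 ]
```

View pics/w5.png

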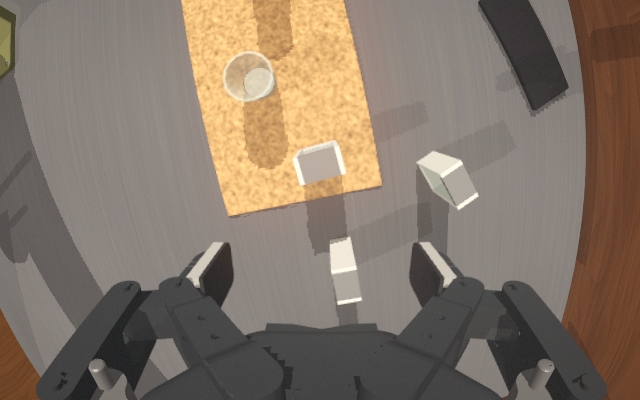

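The cell stands at (320,162), beside the beaker at (248,77). The look-alikes at (344,270) and (448,180) are off the mat. Now a crop for the cell's exact corners.

```bash
python3 - <<'E'
from h import *
g=cv2.imread("pics/w5.png")
cv2.imwrite("pics/w5c.png",cv2.resize(g[125:200,280:360],None,fx=8,fy=8,interpolation=cv2.INTER_CUBIC))
E
```

```text
(no output)
```

View pics/w5c.png

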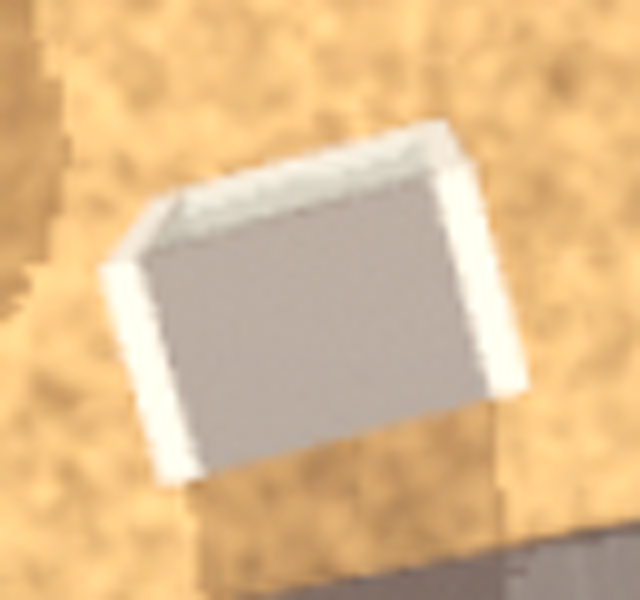

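```bash
cat > cc.py <<'E'
from h import *
c=read_camera("wrist")
P=np.array([fonz(c,280+u/8-.44,125+v/8-.44,.079)[:2] for u,v in [(101,267),(162,485),(473,167),(528,390)]])
m=P.mean(0);a=(P[2]+P[3]-P[0]-P[1])/2;b=(P[0]+P[2]-P[1]-P[3])/2
print("center",m.round(4),"w",np.linalg.norm(a),"d",np.linalg.norm(b),"x yaw",np.degrees(np.arctan2(a[1],a[0])),"y yaw",np.degrees(np.arctan2(b[1],b[0])))
E
python3 cc.py; python3 sh.py .569 -.345 .14 -9
```

```text
center [ 0.5711 -0.3473] w 0.04000037505473735 d 0.024162810733716993 x yaw 6.26576516423086 y yaw 95.73802360684823
shift [26.5 -4.3 71.3]
yaw -8.68 turn [-0.0066 -0.0047  0.0055] q [-33.2  31.8  13.1  71.7   0.1  65.5] gap 0.0854274093470544 F [-0.5 -0.2  0.1] ft [-0.01  0.01 -0.02] st [ 0.0022 -0.566 ] [ 0.5697 -0.3722  0.2111] t 9.15
```

```bash
python3 -m handwheel '[{"claw":1,"tx":13,"ty":-1,"tz":20,"wx":-0.006,"wy":-0.005,"wz":-0.13},{"claw":1,"tx":13,"ty":-1,"tz":20,"wx":0,"wy":0,"wz":-0.13},{"claw":1,"tx":0,"ty":0,"tz":20,"wx":0,"wy":0,"wz":0},{"claw":1,"tx":0,"ty":0,"tz":0,"wx":0,"wy":0,"wz":0},{"claw":1,"tx":0,"ty":0,"tz":0,"wx":0,"wy":0,"wz":0}]'; python3 sh.py .5711 -.3473 .12 6
```

```text
t: 9.65
ee_pos: [0.5698, -0.3409, 0.1486]
tool_rot: [[-0.123, 0.992, -0.002], [0.992, 0.123, 0.001], [0.001, -0.001, -1.0]]
force: [-0.1, 1.0, 0.5]
finger_gap: 0.0855
shift [-6.6  0.5 28.6]
yaw 7.09 turn [-0.0014 -0.0014  0.019 ] q [-30.9  31.5   3.1  61.6   0.   52. ] gap 0.08550867388883167 F [-0.1  1.   0.5] ft [0.02 0.01 0.02] st [-0.002  -0.5349] [ 0.5698 -0.3409  0.1486] t 9.65
```

```bash
python3 -m handwheel '[{"claw":1,"tx":-6.5,"ty":0.5,"tz":15,"wx":0,"wy":0,"wz":0.02},{"claw":1,"tx":0,"ty":0,"tz":13,"wx":0,"wy":0,"wz":0},{"claw":1,"tx":0,"ty":0,"tz":0,"wx":0,"wy":0,"wz":0},{"claw":1,"tx":0,"ty":0,"tz":0,"wx":0,"wy":0,"wz":0}]'; python3 sh.py .5711 -.3473 .05 6
```

```text
t: 10.05
ee_pos: [0.5725, -0.3488, 0.1202]
tool_rot: [[-0.101, 0.995, 0.001], [0.995, 0.101, -0.001], [-0.001, 0.001, -1.0]]
force: [-0.1, -0.2, 0.2]
finger_gap: 0.0853
shift [ 1.7 -1.3 70.2]
yaw 5.79 turn [ 0.0011  0.0007 -0.0036] q [-31.4  33.1   1.4  58.3   0.   52.9] gap 0.0853197525513715 F [-0.1 -0.2  0.2] ft [ 0.01 -0.02  0.01] st [ 0.0017 -0.5424] [ 0.5725 -0.3488  0.1202] t 10.05
```

```bash
python3 -m handwheel '[{"claw":1,"tx":1.7,"ty":-1.3,"tz":20,"wx":0.001,"wy":0.001,"wz":0},{"claw":1,"tx":0,"ty":0,"tz":20,"wx":0,"wy":0,"wz":0},{"claw":1,"tx":0,"ty":0,"tz":20,"wx":0,"wy":0,"wz":0},{"claw":1,"tx":0,"ty":0,"tz":8,"wx":0,"wy":0,"wz":0},{"claw":1,"tx":0,"ty":0,"tz":0,"wx":0,"wy":0,"wz":0}]'; python3 sh.py .5711 -.3473 .05 6
```

```text
t: 10.55
ee_pos: [0.5733, -0.3495, 0.0533]
tool_rot: [[-0.099, 0.995, 0.006], [0.995, 0.1, -0.003], [-0.004, 0.005, -1.0]]
force: [-0.6, -0.0, -0.1]
finger_gap: 0.0853
shift [ 2.5 -1.9  3.3]
yaw 5.71 turn [ 0.0053  0.0036 -0.0051] q [-31.4  36.1  -3.8  49.7   0.   52.9] gap 0.08526285432649934 F [-0.6 -0.  -0.1] ft [-0.01  0.02 -0.02] st [ 0.0026 -0.543 ] [ 0.5733 -0.3495  0.0533] t 10.55
```

```bash
python3 -m handwheel '[{"claw":1,"tx":2.5,"ty":-1.9,"tz":3.3,"wx":0.005,"wy":0.004,"wz":-0.005},{"claw":-1,"tx":0,"ty":0,"tz":0,"wx":0,"wy":0,"wz":0},{"claw":-1,"tx":0,"ty":0,"tz":0,"wx":0,"wy":0,"wz":0},{"claw":-1,"tx":0,"ty":0,"tz":0,"wx":0,"wy":0,"wz":0},{"claw":-1,"tx":0,"ty":0,"tz":0,"wx":0,"wy":0,"wz":0},{"claw":-1,"tx":0,"ty":0,"tz":0,"wx":0,"wy":0,"wz":0}]'; python3 sh.py .5711 -.3473 .05 6
```

```text
t: 11.15
ee_pos: [0.5733, -0.3486, 0.0542]
tool_rot: [[-0.105, 0.994, 0.005], [0.994, 0.105, -0.003], [-0.003, 0.005, -1.0]]
force: [0.4, -0.5, -1.7]
finger_gap: 0.0396
shift [ 1.6 -2.1  4.1]
yaw 6.02 turn [0.005  0.0033 0.0003] q [-31.3  36.   -3.8  49.8   0.   52.7] gap 0.03959348042329682 F [ 0.4 -0.5 -1.7] ft [-0.01  0.09 -0.02] st [ 0.0025 -0.5421] [ 0.5733 -0.3486  0.0542] t 11.15
```

Gripped (gap 39.6 mm). Lift straight up.

```bash
python3 -m handwheel '[{"claw":-1,"tx":0,"ty":0,"tz":-10,"wx":0,"wy":0,"wz":0},{"claw":-1,"tx":0,"ty":0,"tz":-25,"wx":0,"wy":0,"wz":0},{"claw":-1,"tx":0,"ty":0,"tz":-30,"wx":0,"wy":0,"wz":0},{"claw":-1,"tx":0,"ty":0,"tz":-30,"wx":0,"wy":0,"wz":0},{"claw":-1,"tx":0,"ty":0,"tz":-30,"wx":0,"wy":0,"wz":0},{"claw":-1,"tx":0,"ty":0,"tz":-20,"wx":0,"wy":0,"wz":0},{"claw":-1,"tx":0,"ty":0,"tz":0,"wx":0,"wy":0,"wz":0},{"claw":-1,"tx":0,"ty":0,"tz":0,"wx":0,"wy":0,"wz":0}]'; python3 sh.py .645 .1836 .20 -7.94
```

```text
t: 11.95
ee_pos: [0.5711, -0.3472, 0.2061]
tool_rot: [[-0.105, 0.994, 0.003], [0.994, 0.105, -0.001], [-0.001, 0.003, -1.0]]
force: [-0.8, 0.5, -1.8]
finger_gap: 0.0394
shift [520.2 129.1   5.9]
yaw 6.02 turn [0.0027 0.0008 0.2437] q [-31.3  30.2   9.4  69.1   0.   52.7] gap 0.03943672849850469 F [-0.8  0.5 -1.8] ft [ 0.   -0.02  0.04] st [ 2.00e-04 -5.41e-01] [ 0.5711 -0.3472  0.2061] t 11.95
```

```bash
python3 -m handwheel '[{"claw":-1,"tx":20,"ty":5,"tz":-1,"wx":0,"wy":0,"wz":0},{"claw":-1,"tx":36,"ty":9,"tz":-1,"wx":0,"wy":0,"wz":0},{"claw":-1,"tx":36,"ty":9,"tz":-1,"wx":0,"wy":0,"wz":0},{"claw":-1,"tx":36,"ty":9,"tz":-1,"wx":0,"wy":0,"wz":0},{"claw":-1,"tx":36,"ty":9,"tz":-1,"wx":0,"wy":0,"wz":0},{"claw":-1,"tx":36,"ty":9,"tz":-1,"wx":0,"wy":0,"wz":0},{"claw":-1,"tx":36,"ty":9,"tz":-1,"wx":0,"wy":0,"wz":0},{"claw":-1,"tx":36,"ty":9,"tz":-1,"wx":0,"wy":0,"wz":0},{"claw":-1,"tx":36,"ty":9,"tz":-1,"wx":0,"wy":0,"wz":0},{"claw":-1,"tx":36,"ty":9,"tz":-1,"wx":0,"wy":0,"wz":0},{"claw":-1,"tx":36,"ty":9,"tz":-1,"wx":0,"wy":0,"wz":0},{"claw":-1,"tx":36,"ty":9,"tz":-1,"wx":0,"wy":0,"wz":0},{"claw":-1,"tx":36,"ty":9,"tz":-1,"wx":0,"wy":0,"wz":0},{"claw":-1,"tx":36,"ty":9,"tz":-1,"wx":0,"wy":0,"wz":0},{"claw":-1,"tx":20,"ty":5,"tz":0,"wx":0,"wy":0,"wz":0},{"claw":-1,"tx":0,"ty":0,"tz":0,"wx":0,"wy":0,"wz":0},{"claw":-1,"tx":0,"ty":0,"tz":0,"wx":0,"wy":0,"wz":0}]'; python3 sh.py .645 .1836 .19 -7.94
```

```text
t: 13.65
ee_pos: [0.6255, 0.2056, 0.1916]
tool_rot: [[-0.11, 0.993, -0.047], [0.994, 0.111, 0.006], [0.011, -0.046, -0.999]]
force: [-1.0, -0.4, -0.9]
finger_gap: 0.0398
shift [-24.   17.    0.5]
yaw 6.37 turn [-0.0473 -0.005   0.2495] q [ 17.7  31.5   9.5  70.5   1.1 101.3] gap 0.039752269516645664 F [-1.  -0.4 -0.9] ft [-0.02 -0.01  0.01] st [-0.0223  0.0141] [0.6255 0.2056 0.1916] t 13.65
```

```bash
python3 -m handwheel '[{"claw":-1,"tx":-12,"ty":8,"tz":0,"wx":-0.024,"wy":-0.0025,"wz":0.1},{"claw":-1,"tx":-10,"ty":8,"tz":0,"wx":-0.02,"wy":0,"wz":0.1},{"claw":-1,"tx":0,"ty":0,"tz":0,"wx":0,"wy":0,"wz":0.04},{"claw":-1,"tx":0,"ty":0,"tz":0,"wx":0,"wy":0,"wz":0},{"claw":-1,"tx":0,"ty":0,"tz":0,"wx":0,"wy":0,"wz":0}]'; python3 sh.py .645 .1836 .14 -7.94
```

```text
t: 14.15
ee_pos: [0.6387, 0.179, 0.1864]
tool_rot: [[0.141, 0.99, -0.011], [0.99, -0.141, -0.0], [-0.002, -0.011, -1.0]]
force: [-1.1, -0.2, -0.5]
finger_gap: 0.0393
shift [ 5.6  6.1 46.4]
yaw -8.12 turn [-0.0113  0.002  -0.0032] q [ 15.6  30.7   7.4  67.3   0.2 113.7] gap 0.03925409680642516 F [-1.1 -0.2 -0.5] ft [-0.    0.05 -0.01] st [-0.0056 -0.0105] [0.6387 0.179  0.1864] t 14.15
```

```bash
python3 -m handwheel '[{"claw":-1,"tx":5.5,"ty":6,"tz":15,"wx":-0.011,"wy":0.002,"wz":-0.003},{"claw":-1,"tx":0,"ty":0,"tz":20,"wx":0,"wy":0,"wz":0},{"claw":-1,"tx":0,"ty":0,"tz":20,"wx":0,"wy":0,"wz":0},{"claw":-1,"tx":0,"ty":0,"tz":0,"wx":0,"wy":0,"wz":0},{"claw":-1,"tx":0,"ty":0,"tz":0,"wx":0,"wy":0,"wz":0}]'; python3 sh.py .645 .1836 .0877 -7.94
```

```text
t: 14.65
ee_pos: [0.6448, 0.1814, 0.1306]
tool_rot: [[0.137, 0.991, -0.0], [0.991, -0.137, -0.0], [-0.0, -0.0, -1.0]]
force: [-0.0, -0.2, -1.1]
finger_gap: 0.0394
shift [ 2.3 -0.1 42.9]
yaw -7.9 turn [-0.0001  0.0003  0.0008] q [ 15.7  32.7   2.3  59.7  -0.  113.6] gap 0.03942090918812257 F [-0.  -0.2 -1.1] ft [ 0.02 -0.02 -0.01] st [ 0.0001 -0.0073] [0.6448 0.1814 0.1306] t 14.65
```

```bash
python3 -m handwheel '[{"claw":-1,"tx":2,"ty":0,"tz":14,"wx":0,"wy":0,"wz":0},{"claw":-1,"tx":0,"ty":0,"tz":14,"wx":0,"wy":0,"wz":0},{"claw":-1,"tx":0,"ty":0,"tz":12,"wx":0,"wy":0,"wz":0},{"claw":-1,"tx":0,"ty":0,"tz":3,"wx":0,"wy":0,"wz":0},{"claw":-1,"tx":0,"ty":0,"tz":0,"wx":0,"wy":0,"wz":0},{"claw":-1,"tx":0,"ty":0,"tz":0,"wx":0,"wy":0,"wz":0}]'; python3 sh.py .645 .1836 .0877 -7.94
python3 - <<'E'
from h import *
out=[]
for n in ["scene","top"]:
    c=read_camera(n);g=c["img"][:,:,::-1].copy()
    u,v=proj(c,st(0,0,.075)).round().astype(int)
    w=g[v-55:v+55,u-75:u+75];w=cv2.resize(w,None,fx=5,fy=5,interpolation=cv2.INTER_CUBIC)[:,:750]
    for p in [st(0,0,.075),st(0,-.08,.075),st(0,.066,.075),st(-.105,.096,.081)]:
        q=(proj(c,p)-[u-75,v-55])*5;print(n,q.round());cv2.circle(w,tuple(int(x) for x in q),2,(0,0,255),-1)
    cv2.imwrite(f"pics/f_{n}.png",w)
E
```

```text
t: 15.25
ee_pos: [0.6471, 0.1842, 0.088]
tool_rot: [[0.137, 0.991, 0.005], [0.991, -0.137, 0.001], [0.002, 0.005, -1.0]]
force: [-0.4, 0.4, -1.6]
finger_gap: 0.0389
shift [-0.9 -2.1  0.3]
yaw -7.86 turn [ 0.0046 -0.002   0.0014] q [ 15.9  34.5  -1.   54.1  -0.  113.7] gap 0.03886481869581964 F [-0.4  0.4 -1.6] ft [-0.02  0.02  0.  ] st [ 0.002  -0.0042] [0.6471 0.1842 0.088 ] t 15.25
scene [373. 275.]
scene [228. 294.]
scene [491. 260.]
scene [491.  93.]
top [373. 276.]
top [526. 303.]
top [248. 255.]
top [147. 445.]
```

View pics/f_scene.png

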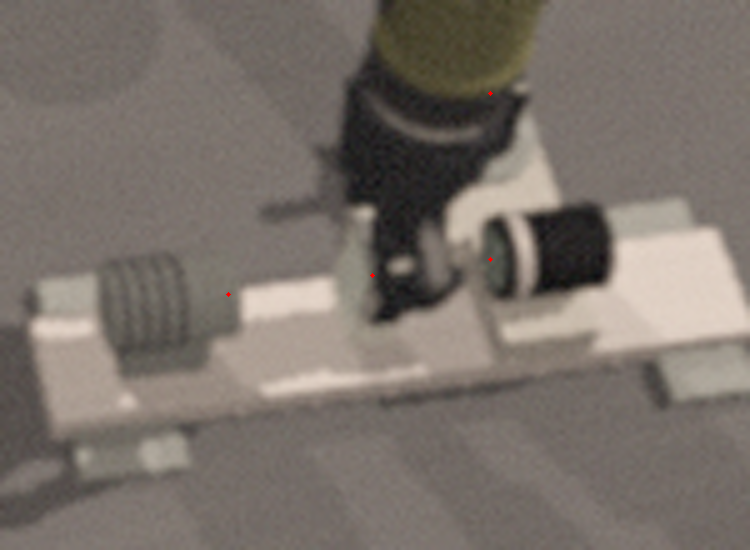

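The scene crop shows the cell held between the lamp (face at 232,292) and the lens (face at 495,258). The projected axis points land on both, and the cell is clear of each. One small trim, then hand in.

```bash
python3 -m handwheel '[{"claw":-1,"tx":0,"ty":-2,"tz":0.3,"wx":0.005,"wy":-0.002,"wz":0},{"claw":-1,"tx":0,"ty":0,"tz":0,"wx":0,"wy":0,"wz":0},{"claw":-1,"tx":0,"ty":0,"tz":0,"wx":0,"wy":0,"wz":0},{"claw":-1,"tx":0,"ty":0,"tz":0,"wx":0,"wy":0,"wz":0}]'; python3 sh.py .645 .1836 .0877 -7.94; python3 -c "
from plant import *
print(read_state()['qvel'].round(2)); print(job_done())"
```

```text
t: 15.75
ee_pos: [0.6463, 0.1848, 0.0897]
tool_rot: [[0.137, 0.991, 0.003], [0.991, -0.137, 0.001], [0.001, 0.002, -1.0]]
force: [-0.3, 0.5, -1.7]
finger_gap: 0.0394
shift [-1.4 -1.1  1.9]
yaw -7.86 turn [ 0.0025 -0.0012  0.0014] q [ 16.   34.5  -0.8  54.5   0.  113.8] gap 0.03937872058160956 F [-0.3  0.5 -1.7] ft [-0.02 -0.02  0.03] st [ 0.0011 -0.0036] [0.6463 0.1848 0.0897] t 15.75
[-0.08 -0.12  0.2   0.04 -0.08 -0.03]
the job is handed in; nothing more can be done
None
```

I turned the clamp knob clockwise to its stop, then took the cell from the mat by its frosted faces and carried it to the light axis. I handed the job in at 15.8 s, still holding the cell there. `job_done()` gives no verdict, so these are my own last checks:

- **Knob:** the torque rose to 1.6 N m at the stop. The wrist picture afterwards shows the pointer square across the carriage arm, about 1.5 rad.
- **Carriage:** I measured no shift at the knob grip while turning. In the last scene picture the expected lens point still lies on the lens face.
- **Cell:** by arm pose it is about 1 mm off the axis sideways, 2 mm high and 4 mm from beam_mid along the light. It is square to the light and upright within 0.01 rad.
- **Grip:** the finger gap is 39.4 mm, which matches the 40 mm between the frosted faces. The wrist force is only about 2 N and the joints were nearly at rest at hand-in.
- **Jar and beaker:** I passed well above both and saw no contact, but I did not measure their positions again at the end.

Two things differed along the way:

- My first top-view estimate of the knob was 10 mm off, because I assumed the wrong height for it. I used the wrist measurement instead.
- The first move call was refused because its rows lacked some keys. It moved nothing.

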